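# Change over the bench lathe and clear the finished spindles

## Task

Draw the lathe's tailstock back, take the finished dark spindle out, then set the pale blank between the two centres and push the tailstock up so that the blank is held firmly, with no play, between both cups. Put every finished dark spindle, the one from the lathe and those lying on the bench, into the blue crate. Leave the bottle, the jar and the tape where they are.

Things in the scene. Friction and masses are not known exactly. Their poses are not given: they have to be found in the camera images.
- lathe: small green bench lathe, 312 mm long, 78 mm wide, fixed, standing elsewhere each time. Origin on the worktop under the seat; own y along its axis, z up. Fixed headstock at y = -70 to -114 mm (top 90 mm high, black hand wheel behind it), sliding tailstock at +y, two rails 30 mm high between. A spindle held here has its x along this y
- lathe_seat (a point): seat point on the lathe's axis, 65 mm over the worktop, midway between the two cups: the middle of a held spindle lies here. To go in or out from above, a spindle must lie 11 to 15 mm from here towards the tailstock, clear of the headstock's cup; a tailstock pushed up then slides it home along the rests
- head_cup (a point): bottom of the headstock's cup centre, a hollow steel cone 16 mm wide at its mouth and 10 mm deep, opening towards the lathe's +y; 64 mm from the seat point. The nose of a held spindle rests here
- tail_rest (a point): floor of the notch of the rest nearer the tailstock, 34 mm from the seat along +y; a like rest stands at -34 mm. Each is dark steel, 10 mm thick along y, its notch 24 mm wide with a mouth flaring to 43 mm at 81 mm over the worktop. A spindle in both notches lies level, 0.6 mm below the centres, and cannot roll. Between the rests 58 mm are free for the fingers, down to the rails
- tailstock (a joint): how far the tailstock is drawn back along the lathe's +y, in m: 0 (within 1 mm) = its cup holds a seated spindle, 0.050 = stop, fully back. It slides with about 4 N of friction and stays where it is left. Its cup is like the headstock's, facing it
- tail_knob (a point): middle of the red knob on the tailstock, 110 mm over the worktop; with the tailstock at 0 it lies 98 mm from the seat along the lathe's +y, and it moves with the tailstock. The knob is round and upright, 22 mm across, from 97 to 123 mm high; below it is the tailstock's block (52 by 44 mm, top 89 mm high)
- blank: the pale wood blank to be mounted: 128 mm long, 90 g or so, 20 mm square for 104 mm, with a steel pin 8 mm thick and 12 mm long with a round nose at each end. Origin at its middle, on its axis; own x along its length, both ends alike; lies on the bench with its origin 10 mm up
- finished_0: dark wood spindle, 128 mm long, 90 g: body 20 mm square and 96 mm long with two brass bands, then at each end 4 mm of round brass (17 mm across) and a brass pin 8 mm thick and 12 mm long with a round nose. Origin at its middle, on its axis; own x along its length, both ends alike. Held in the lathe at the start; stays in the rests when the tailstock is drawn back
- finished_1: dark wood spindle, 128 mm long, 90 g: body 20 mm square and 96 mm long with two brass bands, then at each end 4 mm of round brass (17 mm across) and a brass pin 8 mm thick and 12 mm long with a round nose. Origin at its middle, on its axis; own x along its length, both ends alike. Lies on the bench, origin 10 mm up; may be absent
- finished_2: dark wood spindle, 128 mm long, 90 g: body 20 mm square and 96 mm long with two brass bands, then at each end 4 mm of round brass (17 mm across) and a brass pin 8 mm thick and 12 mm long with a round nose. Origin at its middle, on its axis; own x along its length, both ends alike. Lies on the bench, origin 10 mm up; may be absent
- finished_3: dark wood spindle, 128 mm long, 90 g: body 20 mm square and 96 mm long with two brass bands, then at each end 4 mm of round brass (17 mm across) and a brass pin 8 mm thick and 12 mm long with a round nose. Origin at its middle, on its axis; own x along its length, both ends alike. Lies on the bench, origin 10 mm up; may be absent
- crate: open blue plastic crate, fixed, 150 mm (own x) by 170 mm (own y) outside, 55 mm high, walls and floor 6 mm. Origin under its middle, z up
- gooseneck_lamp: desk lamp, fixed, never moves. Its solid shade hangs over the bench from 100 to 195 mm ahead (+x) and 45 to 175 mm to the left (+y) of this origin, 305 to 395 mm high: keep arm and wrist clear of it when swinging from the right to the work on the left
- bottle_brown: bystander: small brown glass bottle with black cap, 40 mm wide, 76 mm high, origin under its middle
- jar_blue: bystander: small white jar with a blue label, 40 mm wide, 62 mm high, origin under its middle
- masking_tape: bystander: roll of masking tape lying flat, 96 mm across, 25 mm high, origin under its middle

How it is judged:
By the outcome, as a careful person would: the job done as asked, in the order asked, and still so for the second after the job is handed in, with the robot touching nothing.
Of finished_1, finished_2, finished_3 only 1 to 3 are there at a start; the rules pass over those that are not, and their reading is None.
At some moment in a run one of finished_1, finished_2, finished_3, blank may be knocked a few centimetres aside while the robot is not near it.
Once in a run the grip may slacken for a moment while it holds something.
It also fails if it takes over 210 s, if anything falls off the work surface, if the arm or the gripper's body presses on something with over 40 N, if the wrist force passes 120 N, or if a joint passes its speed limit or range.

## Robot

A 6-joint arm with a two-finger parallel gripper is mounted at the origin on a cart in front of the work surface, level with it; the furniture and walls round the work are solid. World frame = base frame: x ahead of the robot, y to its left, z up, the work surface at z = 0. Lengths are in m, angles in rad, forces in N, time in s.
With the tool pointing down it reaches from about 0.25 to 0.725 m from the base axis. Payload 4 kg.
Tool frame: the origin (TCP) lies between the finger pads; the fingertips stand 8 mm ahead of it and the grasp point (between the pads) lies 11 mm behind it; z points along the fingers, y is the line along which they close (so a half turn about z gives the same grasp; the last joint's range is limited). The gripper opens to 85 mm and grips with 20 to 120 N. Pads are 22 mm wide; open, the fingers measure 114 mm over their backs; the gripper's body (76 mm by 85 mm) begins 54 mm behind the grasp point. The pads swing forward as they close: fully open they stand 13 mm farther back than shut.
Start: joints at [-1.101, 0.241, 0.005, 1.335, 0, 1.571], TCP at [0.226, -0.446, 0.239] pointing down, gripper open.
Joint ranges: [-2.72, 2.72], [-1.05, 1.87], [-1.09, 1.28], [-1.99, 2.15], [-1.42, 1.44], [-3.14, 3.14]. Speed limits (rad/s): [2.79, 2.79, 3.14, 3.14, 3.14, 3.14].

## Interface

Orientations are given as a unit quaternion [x, y, z, w].
In Python, from workcell import status, viewer, bot gives the robot as it stands.
- The arm moves only by the tool servo_tool, never from a script. Its argument "commands" is a list of rows, each a list of 5 numbers: the finger opening in mm, from 0 to 85.4, then the shift along the tool's x, y, z in mm, then the turn about the tool's z in rad. A call has 1 to 20 rows; each row shifts and turns the commanded pose from where the row before left it, along the tool's axes as they then stand; what a row does not reach is not made up. A row lasts 1/8 s, in which the tool goes at most 62.5 mm and 10.7 degrees, less where a joint would pass 70% of its speed; a pose out of reach is approached as far as the arm can. A call is refused whole if a number of a shift passes 62.5 or a number of a turn 0.188, either way. A call with a gripper value outside its range is refused whole. The fingers move at their own pace and stop on an object; the grip force is fixed at half the most. Time passes only in rows, so rows that do not move let the fingers close. It gives the time, the measured TCP pose, the force, the opening and the grip force at its end, in the units of the state.
- status.get_obs(): the state, without advancing time (a new reading comes with each control period).
- viewer.camera(name): name is "scene" or "side" or "wrist"; returns (picture, depth): 420x560x3 uint8, red, green, blue; 420x560 float32, m along the optical axis (not along the pixel's ray), 0 where there is no reading.
- viewer.get_calibration(name): a dict with "camera_matrix" (3x3 intrinsics, pixels), "R" (3x3) and "t" (3): a world point X has camera coordinates R X + t; the wrist camera has in their place "T_tool_cam" (4x4, takes a point from camera to tool coordinates, whose origin is the TCP and whose axes are the flange's). Camera axes: x right, y down, z forward; pixel columns grow to the right and rows downward; lengths in m; the calibration is good to about 2 mm. The wrist camera is an equidistant fisheye: a pixel r from the principal point sees the ray r / f radians off the axis. A picture is of the moment at which its call begins: read the wrist's pose just before it. get_calibration takes no time and is no camera call.
- bot.job_done(): hands the job in; it is judged then, once.
Trained networks look in the newest picture that a camera, given by its name, has taken for a name from the list of things; names that differ only in an ending like _2 or _b are one class to them, and where a whole thing is asked for, a point or a joint stands for the part that bears it (a point fixed in the world has none). Each returns a list of dicts, best first, with "p" (0 to 1); they miss things now and then, are a little off and sometimes report something else, mostly with a low value. They report only what shows in the picture. A call takes as long as a camera call.
- viewer.masks_of(camera, label): "mask" (420x560 bool, what is visible of it) and "pixel" ([row, column] in pixels, amid what is visible of it).
- viewer.spot_point(camera, label): "pixel" ([row, column] in pixels: a listed point, or the origin of a listed thing).
The state is a dict: "clock": time; "joint_pos": joint angles; "joint_vel": joint speeds; "tau": joint torques, N m; "eef_pos": TCP position; "tool_rot": TCP orientation; "ft_force": force on the tool from outside, world axes, zero at the start; "ft_torque": the same for the moment, N m; "grip_width": finger opening in m; "grasp_force": force on a finger pad.
Only numpy, scipy, OpenCV 4.12 (cv2) and the standard library are available. Lean on these libraries where they do the work, as an engineer would, in place of code of your own. Each camera call takes 0.05 s, during which the arm holds its last target. There are 200 camera calls.

## Working session

There is one attempt and no reset: what is moved stays moved. The work goes in short steps, Python scripts to look and compute and a tool call to move; the robot and the scene stay as the last step left them, time stands still between calls to the robot, and variables do not carry over. Pictures are saved under pics/ and viewed, at most 14 in all, crops included, and the job is handed in when it is done.

Besides the shell and the picture viewer there is one more tool, called by a JSON object that holds its "fn" and its "kwargs". servo_tool: Moves the arm, as the interface text tells. Its arguments: {"type":"object","properties":{"commands":{"type":"array"}},"required":["commands"]}

```bash
mkdir -p pics; ls
cat > h.py <<'E'
import numpy as np, cv2
from workcell import status, viewer, bot
from scipy.spatial.transform import Rotation as Rn
def snap(n,fn=None):
    o=status.get_obs(); im,d=viewer.camera(n)
    if fn: cv2.imwrite('pics/'+fn,im[:,:,::-1])
    return o,im,d
def world(n,d,px,o=None):
    """px Nx2 (row,col) -> world points using depth"""
    px=np.atleast_2d(px); c=viewer.get_calibration(n); K=np.array(c['camera_matrix'])
    r=np.clip(px[:,0].round().astype(int),0,419); q=np.clip(px[:,1].round().astype(int),0,559)
    z=d[r,q]; x=(px[:,1]-K[0,2])/K[0,0]; y=(px[:,0]-K[1,2])/K[1,1]
    if n=='wrist':
        th=np.hypot(x,y); s=np.where(th>1e-9,np.tan(th)/np.maximum(th,1e-9),1)
        P=np.c_[x*s*z,y*s*z,z]; T=np.array(c['T_tool_cam']); P=P@T[:3,:3].T+T[:3,3]
        return P@Rn.from_quat(o['tool_rot']).as_matrix().T+np.array(o['eef_pos'])
    P=np.c_[x*z,y*z,z]; return (P-np.array(c['t']))@np.array(c['R'])
def rect(P):
    """centre, long-axis yaw, sizes of xy points"""
    (cx,cy),(w,h),a=cv2.minAreaRect(P[:,:2].astype(np.float32)*1000)
    if w<h: a+=90;w,h=h,w
    return np.round([cx,cy,a%180,w,h],1)
def ms(n,l,d,o=None,pmin=.3):
    out=[]
    for m in viewer.masks_of(n,l):
        if m['p']<pmin: continue
        k=cv2.erode(m['mask'].astype(np.uint8),np.ones((3,3)))
        px=np.argwhere(k); px=px[d[px[:,0],px[:,1]]>0]
        if len(px)<8: continue
        out.append((m['p'],m['pixel'],world(n,d,px,o)))
    return out
E
python3 - <<'E'
from h import *
for n in ['scene','side']:
    o,im,d=snap(n,n+'0.png')
    for l in ['lathe','tailstock','tail_knob','blank','finished_0','crate','bottle_brown','jar_blue','masking_tape']:
        for p,px,P in ms(n,l,d):
            print(n,l,round(p,2),np.round(px),rect(P),'z',np.round(np.percentile(P[:,2],[5,50,95])*1000))
    for l in ['lathe_seat','head_cup','tail_rest','tail_knob']:
        for s in viewer.spot_point(n,l)[:2]: print(n,l,round(s['p'],2),np.round(s['pixel'],1),np.round(world(n,d,s['pixel'])*1000))
E
```

```text
pics
scene tailstock 0.8 [244. 189.] [641.4 227.5  74.9  70.4  44.9] z [ 40.  75. 115.]
scene tail_knob 0.66 [246. 190.] [648.5 226.6  99.8  66.7  49.9] z [ 40.  76. 115.]
scene blank 0.72 [257. 310.] [465.8  48.9  13.  109.6  20.7] z [ 8. 19. 23.]
scene finished_0 0.79 [280. 300.] [438.3 127.4 174.4 115.7  20.1] z [ 7. 19. 22.]
scene finished_0 0.67 [247. 338.] [437.6 -33.1  15.4 112.4  21.6] z [ 6. 17. 23.]
scene finished_0 0.65 [230. 223.] [649.  137.3  90.5  90.7  19.3] z [61. 75. 77.]
scene crate 0.85 [327. 223.] [439.8 349.2  82.8 175.2 153.8] z [ 6. 22. 56.]
scene jar_blue 0.53 [201. 299.] [ 629.9 -147.1  151.8   34.1   31.9] z [18. 44. 64.]
scene masking_tape 0.77 [302. 149.] [592.4 387.3 104.9  93.1  77. ] z [ 6. 19. 26.]
scene masking_tape 0.39 [243. 191.] [642.3 227.9  79.7  68.1  42.9] z [ 39.  75. 116.]
scene lathe_seat 0.89 [228.9 225.9] [[645. 130.  61.]]
scene lathe_seat 0.75 [248.4 337.7] [[432. -26.  19.]]
scene head_cup 0.95 [218.3 242.3] [[642.  77.  68.]]
scene head_cup 0.27 [280.2 298.7] [[426. 135.  19.]]
scene tail_rest 0.84 [237.4 213.9] [[643. 170.  56.]]
sc
[... 309 characters left out ...]
315.] [470.9  51.5  15.7 110.1  22.3] z [ 7. 18. 24.]
side finished_0 0.77 [257. 324.] [435.9 129.4 173.3 106.7  22.5] z [ 9. 18. 23.]
side finished_0 0.73 [210. 324.] [438.3 -30.9  12.9 105.7  24.6] z [ 5. 18. 23.]
side finished_0 0.54 [246. 246.] [650.8 136.2  90.5  97.5  15.7] z [71. 74. 79.]
side crate 0.87 [337. 320.] [442.6 348.9  81.  177.5 153.3] z [ 2.  8. 56.]
side jar_blue 0.61 [169. 261.] [ 631.8 -145.8  109.2   31.8   30.9] z [18. 49. 65.]
side masking_tape 0.97 [355. 261.] [586.2 387.6 106.9  91.5  88. ] z [12. 23. 28.]
side head_cup 0.73 [222.1 249. ] [[648.  67.  75.]]
side tail_rest 0.55 [259.8 243.4] [[ 504.  861. 1258.]]
side tail_knob 0.91 [270.4 240.4] [[648. 243. 124.]]
```

View pics/scene0.png

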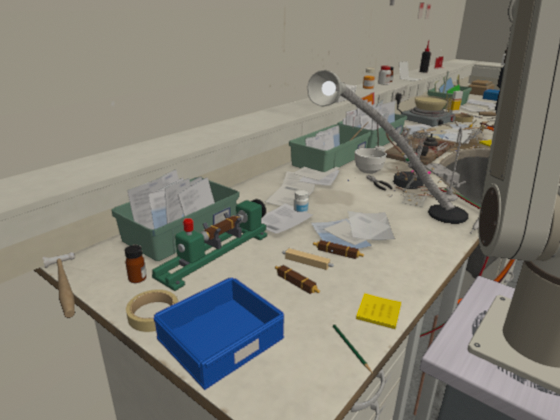

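Run:
```python
from h import *
o=status.get_obs();print({k:np.round(v,3) for k,v in o.items()}); print(Rn.from_quat(o['tool_rot']).as_matrix().round(3)); print(viewer.get_calibration('wrist'))
```

```text
{'clock': np.float64(1.4), 'joint_pos': array([-1.101,  0.241,  0.005,  1.335,  0.   ,  1.571]), 'joint_vel': array([-0.   ,  0.001,  0.001,  0.   ,  0.001, -0.001]), 'tau': array([ 1.0000e-03, -3.7221e+01,  2.5269e+01,  1.0000e-03,  0.0000e+00,
       -0.0000e+00]), 'eef_pos': array([ 0.226, -0.446,  0.239]), 'tool_rot': array([0.973, 0.233, 0.   , 0.   ]), 'ft_force': array([ 0.365, -0.579,  0.545]), 'ft_torque': array([ 0.007, -0.001,  0.052]), 'grasp_force': np.float64(0.0), 'grip_width': np.float64(0.085)}
[[ 0.892  0.453  0.   ]
 [ 0.453 -0.892 -0.   ]
 [ 0.     0.    -1.   ]]
{'camera_matrix': array([[325.1922621 ,   0.        , 282.91874238],
       [  0.        , 325.1922621 , 209.3947947 ],
       [  0.        ,   0.        ,   1.        ]]), 'T_tool_cam': array([[ 5.90465880e-04, -9.63580569e-01, -2.67417535e-01,
         6.78096228e-02],
       [ 9.99999729e-01,  6.86416368e-04, -2.65321997e-04,
         8.21597971e-04],
       [ 4.39218894e-04, -2.67417306e-01,  9.63580713e-01,
        -1.33577169e-01],
       [ 0.00000000e+00,  0.00000000e+00,  0.00000000e+00,
         1.00000000e+00]])}
```

The view shows the lathe left of centre (dark spindle at (230,223), knob (225,188)), the blank at (257,310), two dark spindles at (280,298) and (248,338), and the crate at (327,220). The bottle is at (265,135), the jar at (201,300) and the tape at (310,152).

View pics/side0.png

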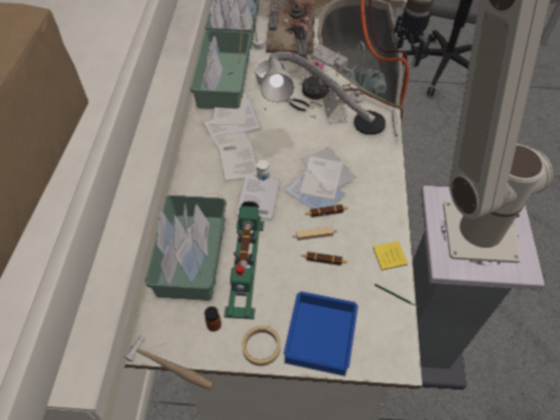

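Run:
```python
from h import *
for n in ['scene','side']:
    o,im,d=snap(n)
    px=np.argwhere(d>0); P=world(n,d,px)*1000
    s=(np.hypot(P[:,0],P[:,1])<350)&(P[:,2]>150)
    s&=(P[:,1]>-60)
    # coarse voxel print of y>25 (lamp) and arm
    L=P[s&(P[:,1]>30)&(P[:,0]>50)]
    if len(L): print(n,'lamp',len(L),np.percentile(L,[2,50,98],axis=0).round())
    for l in ['gooseneck_lamp','bottle_brown']:
        for p,q,Q in ms(n,l,d,pmin=.1): print(n,l,round(p,2),np.round(q),(np.percentile(Q,[2,50,98],axis=0)*1000).round().tolist())
    c=viewer.get_calibration(n); C=-np.array(c['R']).T@np.array(c['t']); print('cam',C.round(3))
    # arm points: vertical plane of azimuth -1.101
    a=-1.101; r=P[:,0]*np.cos(a)+P[:,1]*np.sin(a); l=-P[:,0]*np.sin(a)+P[:,1]*np.cos(a)
    A=(abs(l)<90)&(r>-120)&(r<620)&(P[:,2]>100)
    H=np.zeros((22,24),int)
    np.add.at(H,(np.clip((P[A,2]/40).astype(int),0,21),np.clip(((r[A]+120)/40).astype(int),0,23)),1)
    for i in range(20,1,-1): print(i*40,''.join('#' if v>3 else '.' for v in H[i]))
```

```text
scene lamp 12621 [[ 53.  34. 203.]
 [ 94.  69. 361.]
 [132. 108. 537.]]
scene bottle_brown 0.8 [265. 131.] [[692.0, 324.0, 7.0], [698.0, 341.0, 47.0], [718.0, 353.0, 77.0]]
cam [0.    0.74  0.546]
800 ........................
760 ........................
720 ........................
680 ........................
640 ........................
600 ........................
560 ........................
520 ...............##.......
480 ...............##.......
440 ...............#........
400 ..#............#........
360 ..#............#........
320 .##..............#......
280 .##.............##......
240 .#..............#.......
200 .##.....................
160 .###....................
120 .###....................
80 .###....................
side lamp 5375 [[ 54.  31. 204.]
 [107.  58. 387.]
 [133. 107. 576.]]
side gooseneck_lamp 0.39 [258. 323.] [[391.0, 118.0, 2.0], [442.0, 132.0, 18.0], [489.0, 140.0, 24.0]]
side bottle_brown 0.79 [319. 211.] [[694.0, 325.0, 17.0], [707.0, 347.0, 67.0], [722.0, 355.0, 79.0]]
cam [0.504 0.861 1.258]
800 ........................
760 ........................
720 ........................
680 ....#...................
640 ...##...................
600 ...##...................
560 ...#....................
520 ...#....................
480 ..##....................
440 ..#...........##........
400 ..#...........##........
360 ..#...........##........
320 .##..........#####......
280 .####........#####......
240 .##...........#.#.......
200 .#......................
160 .##.....................
120 .##.....................
80 .##.....................
```

Run:
```python
from h import *
q={'scene':[(213,448),(213,435),(88,325),(80,330),(95,315),(110,375)],'side':[(122,370),(82,277),(70,270),(95,280),(65,300)]}
for n in q:
    o,im,d=snap(n); print(n,(world(n,d,np.array(q[n]))*1000).round().tolist())
    if n=='scene':
      for r in range(60,420,40):
        c=[480,500,520,545]; print(r,(world(n,d,np.array([(r,x) for x in c]))*1000).round().tolist())
o,im,d=snap('wrist','w0.png')
```

```text
scene [[297.0, -380.0, 22.0], [326.0, -362.0, 19.0], [593.0, -179.0, 349.0], [611.0, -228.0, 360.0], [621.0, -179.0, 328.0], [570.0, -420.0, 256.0]]
60 [[910.0, -2693.0, 170.0], [782.0, -2707.0, 180.0], [136.0, 27.0, 472.0], [101.0, 53.0, 478.0]]
100 [[706.0, -2103.0, 5.0], [160.0, -24.0, 405.0], [117.0, 63.0, 424.0], [87.0, 60.0, 428.0]]
140 [[452.0, -1222.0, 5.0], [136.0, 26.0, 355.0], [101.0, 83.0, 375.0], [73.0, 69.0, 377.0]]
180 [[393.0, -1123.0, -136.0], [115.0, 65.0, 306.0], [87.0, 89.0, 321.0], [59.0, 76.0, 325.0]]
220 [[136.0, 27.0, 216.0], [95.0, 104.0, 261.0], [0.0, 740.0, 546.0], [43.0, 82.0, 270.0]]
260 [[211.0, -507.0, -158.0], [248.0, -1200.0, -516.0], [240.0, -1974.0, -895.0], [29.0, 52.0, 194.0]]
300 [[119.0, -70.0, -0.0], [85.0, -75.0, 14.0], [45.0, 37.0, 101.0], [12.0, 58.0, 131.0]]
340 [[82.0, 66.0, 12.0], [55.0, 44.0, 13.0], [26.0, 53.0, 37.0], [-6.0, 60.0, 61.0]]
380 [[57.0, 147.0, 2.0], [32.0, 125.0, 1.0], [7.0, 102.0, -0.0], [-24.0, 92.0, 13.0]]
side [[303.0, -388.0, 25.0], [590.0, -183.0, 351.0], [608.0, -190.0, 383.0], [582.0, -181.0, 310.0], [540.0, -454.0, 188.0]]
```

Run:
```python
from h import *
Q=[]
for n in ['scene','side']:
    o,im,d=snap(n); px=np.argwhere(d>0); P=world(n,d,px)*1000; Q.append(P)
P=np.vstack(Q); s=(P[:,0]>150)&(P[:,0]<760)&(P[:,1]>-560)&(P[:,1]<480)&(P[:,2]>35)&(P[:,2]<700)
P=P[s]; M=np.zeros((26,16),int); i=((480-P[:,1])//40).astype(int); j=((P[:,0]-150)//40).astype(int)
np.maximum.at(M,(i,j),P[:,2].astype(int))
print('y\\x ',[150+40*k for k in range(16)])
for k in range(26): print(480-40*k, ' '.join('%3d'%v if v else '  .' for v in M[k]))
```

```text
y\x  [150, 190, 230, 270, 310, 350, 390, 430, 470, 510, 550, 590, 630, 670, 710, 750]
480   .   .   .   .   .  57  57   .   .   .   .   .   .   .   .   .
440   .   .   .   .   .  61  62  60  59  60   .   .   .   .   .   .
400   .   .   .   .   .  59   .   .   .  59   .   .   .   .   .   .
360   .   .   .   .   .  57   .   .  55  61   .   .   .  78  80   .
320   .   .   .   .   .  61   .   .  59  58   .   .  36  76  93  92
280   .   .   .   .   .  60  60  59  59  54   .  89 125  94  97  91
240   .   .   .   .   .   .   .   .   .   .   .  93 128  94  98   .
200   .   .   .   .   .   .   .   .   .   .   .  84  83  86  93   .
160   .   .   .   .   .   .   .   .   .   .   .  35  80   .  93   .
120   .   .   .   .   .   .   .   .   .   .   .  84  83  83  95   .
80   .   .   .   .   .   .   .   .   .   .   .  91  95  94  99   .
40 660   .   .   .   .   .   .   .   .   .   .  92  97  93  95  93
0 699   .   .   .   .   .   .   .   .   .   .   .   .   .  90  88
-40 693   .   .   .   .   .   .   .   .   .   .   .   .   .   .   .
-80 668   .   .   .   .   .   .   .   .   .   .   .   .   .   .   .
-120   .   .   .   .   .   .   .   .   .   . 320 381 358   .   .   .
-160   .   .   .   .   .   .   .   .   . 367 393 393 362   .   .   .
-200   .   .   .   .   .   .   .   .   .   . 380 380   .   .   .   .
-240   .   .   .   .   .   .   .   .   .   . 354 360   .   .   .   .
-280   .   .   .   .   .   .   .   .   .   .   . 344   .   .   .   .
-320   .   .   .   .   .   .   .   .   .   .   . 324   .   .   .   .
-360 347 352   .  39  50   .  81  51   .   . 284 303   .   .   .   .
-400 405 457 550  44  64  81  85  72   . 225 274 274   .   .  97  95
-440 402   . 550 550   .  85 114 146 186 231 244   .   .   .  96  35
-480   .   . 350   . 101   . 103 147 177   .   .   .   .   .  96   .
-520   .   .   .   . 217 219   .  55  93  73   .  71  69  69  96   .
```

View pics/w0.png

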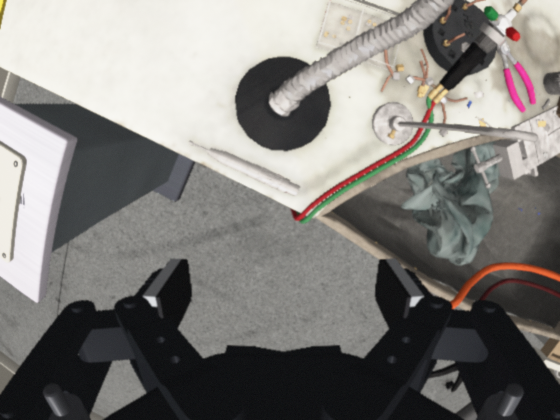

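The wrist view shows only the lamp base at (100,283) with its neck rising outward. So I'll retract and swing left inside the lamp.

{"fn": "servo_tool", "kwargs": {"commands": [[85,20,-18,-4,0],[85,31,-28,-4,0],[85,31,-28,-4,0],[85,31,-28,-4,0],[85,31,-28,-4,0],[85,31,-28,-4,0],[85,31,-28,-4,0],[85,31,-28,0,0],[85,31,-28,0,0],[85,31,-28,0,0],[85,12,-10,0,0],[85,0,0,0,-0.13],[85,0,0,0,-0.14],[85,0,0,0,-0.14],[85,0,0,0,-0.14],[85,0,0,0,-0.14],[85,0,0,0,-0.14],[85,0,0,0,-0.14],[85,0,0,0,-0.13],[85,0,0,0,0]]}}

```text
clock: 4.45
eef_pos: [0.3769, -0.0554, 0.2674]
tool_rot: [0.708, 0.706, 0.0, 0.0]
ft_force: [0.1, -0.6, -1.1]
grip_width: 0.085
grasp_force: 0.0
```

{"fn": "servo_tool", "kwargs": {"commands": [[85,15,20,0,0],[85,25,33,2,0],[85,25,33,2,0],[85,25,33,2,0],[85,25,33,2,0],[85,25,33,2,0],[85,25,33,2,0],[85,25,33,2,0],[85,15,17,0,0],[85,0,0,0,0],[85,0,0,0,0]]}}

```text
clock: 5.82
eef_pos: [0.6446, 0.149, 0.253]
tool_rot: [0.708, 0.706, -0.001, -0.0]
ft_force: [-0.2, 0.1, 0.2]
grip_width: 0.0855
grasp_force: 0.0
```

```bash
cat > lw.py <<'E'
from h import *
import sys
def look(fn,labels,pts):
    o,im,d=snap('wrist',fn)
    R=Rn.from_quat(o['tool_rot']).as_matrix()
    print('tcp',np.round(np.array(o['eef_pos'])*1000,1),'yaw',round(np.degrees(np.arctan2(R[1,0],R[0,0])),2),'clk',o['clock'])
    for l in labels:
        for p,px,P in ms('wrist',l,d,o):
            z=np.percentile(P[:,2],[5,50,95])*1000
            T=P[P[:,2]>z[2]/1000-.006]
            print(l,round(p,2),np.round(px),rect(P),'z',z.round(),'top',rect(T))
    for l in pts:
        for s in viewer.spot_point('wrist',l)[:1]: print(l,round(s['p'],2),np.round(s['pixel'],1),np.round(world('wrist',d,s['pixel'],o)*1000,1))
    return o,im,d
E
python3 - <<'E'
from lw import *
look('w1.png',['finished_0','tailstock','tail_knob'],['lathe_seat','head_cup','tail_rest','tail_knob','finished_0'])
E
```

```text
tcp [644.6 149.  253. ] yaw 89.88 clk 5.825
finished_0 0.66 [199. 293.] [653.8 132.5  90.7 108.8  18.4] z [72. 74. 75.] top [653.8 134.8  90.7 103.   18.4]
tailstock 0.59 [107. 294.] [653.4 223.8  89.6  69.   49.6] z [ 71.  88. 122.] top [653.1 232.7 107.2  20.9  20.8]
tailstock 0.39 [197. 131.] [442.8 126.7 175.1 121.8  20. ] z [ 9. 18. 20.] top [442.2 126.8 175.1 105.4  20. ]
tail_knob 0.9 [107. 289.] [652.8 224.3  89.7  68.2  48.5] z [ 71.  88. 122.] top [653.1 232.7 107.2  20.9  20.8]
tail_knob 0.61 [148. 293.] [654.1 161.1  90.6 310.6  74.6] z [ 11.  73. 113.] top [653.7 232.8  89.7  21.5  20.4]
lathe_seat 0.66 [204.2 289.9] [[651.8 134.5  73.6]]
tail_rest 0.69 [168.2 289.5] [[651.3 170.6  73.6]]
tail_knob 0.94 [100.6 291.9] [[652.2 232.9 122.9]]
finished_0 0.81 [199.6 126.9] [[448.1 127.1  19.2]]
```

View pics/w1.png

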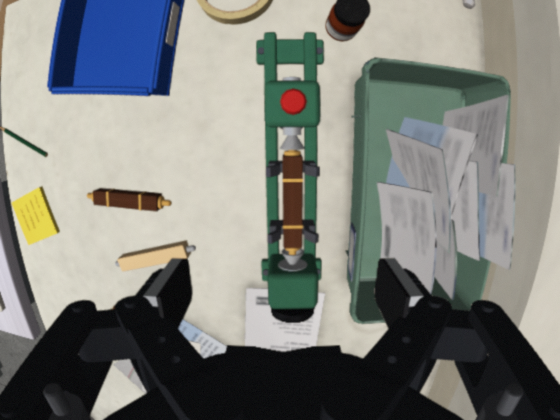

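The wrist view shows the lathe upright in the picture: knob (100,292), held spindle (199,292), headstock (285,290). The crate is top-left, with one dark spindle at (200,128) and the blank at (257,155). The knob is at (653,233) and the seat near (653.5,134.7).

{"fn": "servo_tool", "kwargs": {"commands": [[50,21,2,5,0],[50,21,2,10,0],[50,21,2,20,0],[50,21,2.4,30,0],[50,0,0,30,0],[50,0,0,25,0],[50,0,0,15,0],[50,0,0,10,0],[50,0,0,4,0],[50,0,0,0,0],[10,0,0,0,0],[10,0,0,0,0],[10,0,0,0,0],[10,0,0,0,0],[10,0,0,0,0]]}}

```text
clock: 8.15
eef_pos: [0.653, 0.2334, 0.1057]
tool_rot: [0.707, 0.707, 0.0, -0.0]
ft_force: [-5.0, -1.3, 5.4]
grip_width: 0.0202
grasp_force: 58.8
```

{"fn": "servo_tool", "kwargs": {"commands": [[10,5,0,0,0],[10,10,0,0,0],[10,10,0,0,0],[10,10,0,0,0],[10,10,0,0,0],[10,4,0,0,0],[10,0,0,0,0],[10,0,0,0,0]]}}

```text
clock: 9.15
eef_pos: [0.6526, 0.282, 0.1057]
tool_rot: [0.707, 0.707, -0.001, -0.0]
ft_force: [-5.4, -1.6, 6.7]
grip_width: 0.0199
grasp_force: 58.9
```

{"fn": "servo_tool", "kwargs": {"commands": [[50,0,0,0,0],[50,0,0,0,0],[50,0,0,0,0],[50,0,0,-15,0],[50,0,0,-30,0],[50,-20,0,-30,0],[50,-35,0,-20,0],[50,-35,0,0,0],[50,-35,0,0,0],[50,-17,0,0,0],[50,0,0,0,0],[50,0,0,0,0]]}}

```text
clock: 10.65
eef_pos: [0.6536, 0.1415, 0.1995]
tool_rot: [0.707, 0.707, 0.0, -0.0]
ft_force: [-0.4, 0.4, -0.2]
grip_width: 0.0502
grasp_force: 0.0
```

Run:
```python
from lw import *
look('w2.png',['finished_0','tailstock','blank'],['lathe_seat','head_cup','tail_rest','tail_knob'])
```

```text
tcp [653.6 141.5 199.5] yaw 90.0 clk 10.65
finished_0 0.78 [201. 284.] [653.9 138.7  90.3 119.3  18.5] z [68. 73. 74.] top [654.  133.1  90.3 106.9  18.5]
finished_0 0.58 [205. 101.] [445.  126.7 174.4 120.8  19.5] z [ 9. 18. 20.] top [442.3 126.8 174.5 103.5  19.4]
tailstock 0.78 [ 37. 283.] [652.5 269.6  88.1  63.8  51.5] z [ 63.  88. 122.] top [653.1 280.1  13.8  20.9  19.5]
blank 0.96 [269. 130.] [474.4  48.9  13.2 112.7  18.9] z [10. 18. 20.] top [471.8  48.3  13.2 107.3  18.9]
head_cup 0.83 [276.2 285.1] [[656.1  74.9  73.6]]
tail_rest 0.9 [168.2 281.6] [[653.  171.1  73.3]]
tail_knob 0.59 [ 18.7 282.1] [[653.5 277.6 122.3]]
```

View pics/w2.png

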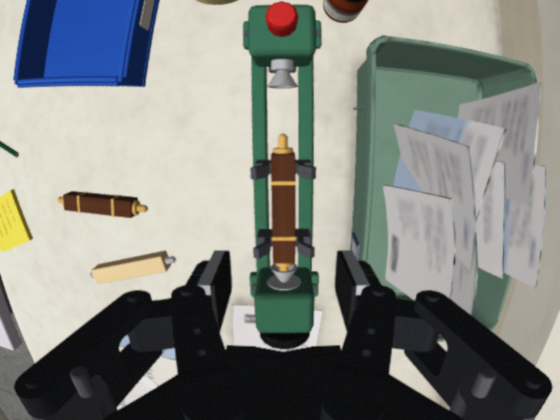

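The tailstock is back, with its knob at (18,282). The dark spindle lies in the rests at (200,284), its free nose at (140,283). Next I'll grip it at the middle.

{"fn": "servo_tool", "kwargs": {"commands": [[50,-7,0.3,20,0],[50,0,0,30,0],[50,0,0,35,0],[50,0,0,25,0],[50,0,0,15,0],[50,0,0,10,0],[50,0,0,4,0],[50,0,0,0,0],[5,0,0,0,0],[5,0,0,0,0],[5,0,0,0,0],[5,0,0,0,0],[5,4,0,0,0],[5,5,0,0,0],[5,4,0,0,0],[5,0,0,0,0]]}}

```text
clock: 13.05
eef_pos: [0.6547, 0.1455, 0.0614]
tool_rot: [0.708, 0.706, 0.0, 0.001]
ft_force: [0.5, -2.9, 5.0]
grip_width: 0.0189
grasp_force: 60.5
```

{"fn": "servo_tool", "kwargs": {"commands": [[5,1,0,0,0],[5,0,0,0,0],[5,0,0,-4,0],[5,0,0,-6,0],[5,0,0,-10,0]]}}

```text
clock: 13.68
eef_pos: [0.6531, 0.1475, 0.0799]
tool_rot: [0.707, 0.707, -0.001, -0.001]
ft_force: [0.5, -0.3, -0.2]
grip_width: 0.0187
grasp_force: 59.7
```

{"fn": "servo_tool", "kwargs": {"commands": [[5,0,0,-20,0],[5,0,0,-35,0],[5,0,0,-35,0],[5,16,-14,-10,0],[5,30,-27,0,0],[5,30,-27,0,0],[5,30,-27,0,0],[5,30,-27,0,0],[5,30,-27,0,0],[5,20,-17,0,0],[5,10,-8.5,0,0.07],[5,0,0,0,0.07],[5,0,0,0,0],[5,0,0,0,0]]}}

```text
clock: 15.42
eef_pos: [0.4786, 0.3436, 0.1797]
tool_rot: [0.755, 0.656, -0.001, -0.0]
ft_force: [0.9, -0.4, -1.8]
grip_width: 0.0189
grasp_force: 59.7
```

Run:
```python
from lw import *
print(status.get_obs()['grip_width'])
look('w3.png',['crate','finished_0','blank'],[])
```

```text
0.01885547273064755
tcp [478.6 343.6 179.7] yaw 82.0 clk 15.425
crate 0.9 [172. 223.] [444.5 347.9  82.  173.6 155.6] z [ 4.  6. 54.] top [444.5 347.9  82.  173.6 155.6]
finished_0 0.63 [247. 475.] [650.2 273.7  90.1  71.5  48.7] z [ 39.  84. 121.] top [650.4 283.2 118.7  18.3  17.9]
finished_0 0.59 [236. 286.] [476.5 290.2  86.4 236.4  24.5] z [186. 192. 193.] top [480.9 356.9  82.4  98.3  20. ]
```

View pics/w3.png

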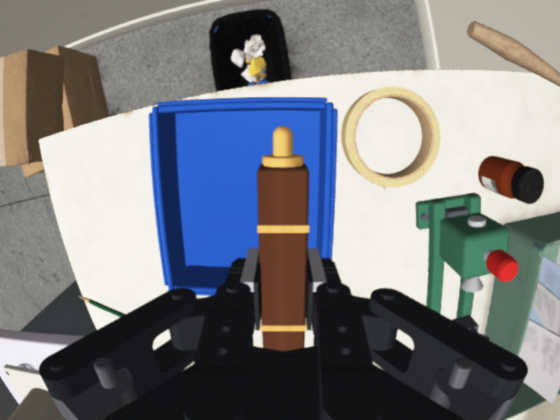

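The crate, centred near (444,348) at yaw 82°, is empty, and the held spindle hangs over its right half (lathe side). I'll lower it and release.

{"fn": "servo_tool", "kwargs": {"commands": [[5,0,0,20,0],[5,0,0,35,0],[5,0,0,35,0],[5,0,0,30,0],[5,0,0,20,0],[5,0,0,11,0],[5,0,0,6,0],[5,0,0,0,0],[30,0,0,0,0],[30,0,0,0,0],[30,0,0,0,0],[30,0,0,-20,0],[30,0,0,-40,0],[30,0,0,-50,0],[30,0,0,-50,0],[30,0,0,-50,0]]}}

```text
clock: 17.62
eef_pos: [0.4793, 0.3434, 0.2353]
tool_rot: [0.755, 0.656, 0.0, 0.0]
ft_force: [0.9, 0.4, -0.7]
grip_width: 0.0299
grasp_force: 0.0
```

{"fn": "servo_tool", "kwargs": {"commands": [[50,-15,1,0,0],[50,-32,2,4,0],[50,-32,2,4,0],[50,-32,2,4,0],[50,-32,2,4,0],[50,-32,2,4,0],[50,-32,2,4,0],[50,-32,2,4,0],[50,-32,2,4,0],[50,-27,2,3,0.1],[50,0,0,0,0.15],[50,0,0,0,0.16],[50,0,0,0,0.16],[50,0,0,0,0.16],[50,0,0,0,0.16],[50,0,0,0,0.16],[50,0,0,0,0.15],[50,0,0,0,0],[50,0,0,0,0]]}}

```text
clock: 20.0
eef_pos: [0.456, 0.0457, 0.1978]
tool_rot: [0.993, 0.116, -0.0, -0.0]
ft_force: [0.1, 0.4, 0.4]
grip_width: 0.05
grasp_force: 0.0
```

Run:
```python
from lw import *
print(np.round(status.get_obs()['joint_pos'],2))
look('w4.png',['blank','finished_0'],['blank'])
```

```text
[ 0.1   0.18 -0.18  1.21 -0.    3.01]
tcp [456.   45.7 197.8] yaw 13.28 clk 20.0
blank 0.92 [176. 284.] [470.3  47.1  12.9 123.5  18.1] z [17. 19. 20.] top [472.6  47.7  12.9 108.8  18.1]
finished_0 0.81 [212. 352.] [450.3 -31.3  14.3 101.7  20.8] z [12. 19. 20.] top [445.9 -32.4  14.3  92.7  20.8]
finished_0 0.79 [113.  44.] [482.  345.8  82.8 115.9  19.2] z [16. 25. 26.] top [481.6 342.2  82.5 107.4  19. ]
finished_0 0.63 [182. 208.] [442.1 124.7 175.  119.6  19.4] z [13. 19. 20.] top [444.  124.6 175.  115.2  19.2]
blank 0.6 [175.4 284.9] [[471.5  46.7  18.6]]
```

View pics/w4.png

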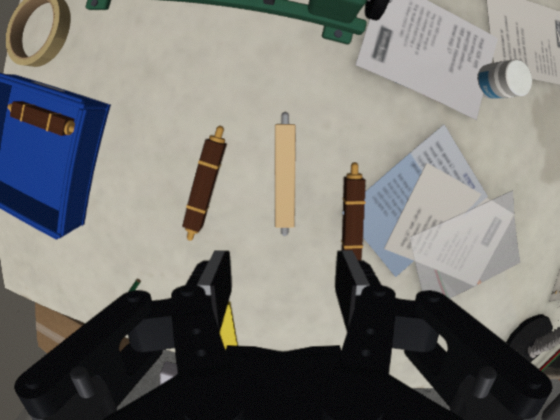

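Pixel positions of what shows: blank at (176,284), the dark spindles at (182,205) and (212,352), and the crate with the first spindle at (118,42). Gripping the blank at (471.3,47.3).

{"fn": "servo_tool", "kwargs": {"commands": [[50,8,1,20,0],[50,7.3,1,35,0],[50,0,0,40,0],[50,0,0,35,0],[50,0,0,25,0],[50,0,0,15,0],[50,0,0,10,0],[50,0,0,6,0],[50,0,0,0,0],[5,0,0,0,0],[5,0,0,0,0],[5,0,0,0,0],[5,0,0,0,0],[5,0,0,-10,0],[5,0,0,-30,0],[5,0,0,-50,0],[5,0,0,-50,0],[5,0,0,-30,0],[5,0,0,0,0]]}}

```text
clock: 22.58
eef_pos: [0.4736, 0.0475, 0.1851]
tool_rot: [0.993, 0.115, 0.003, 0.0]
ft_force: [0.3, 0.2, -2.5]
grip_width: 0.0184
grasp_force: 59.7
```

Run:
```python
from lw import *
print(status.get_obs()['grip_width'])
look('w5.png',['blank'],[])
```

```text
0.01837943764762126
tcp [473.6  47.5 185.1] yaw 13.16 clk 22.575
blank 0.62 [246. 283.] [483.8  49.3  13.5 100.7  19.5] z [185. 191. 192.] top [482.6  49.   13.5  98.3  19.5]
```

{"fn": "servo_tool", "kwargs": {"commands": [[5,0,0,0,-0.1],[5,0,0,0,-0.15],[5,0,0,0,-0.15],[5,0,0,0,-0.15],[5,0,0,0,-0.15],[5,0,0,0,-0.15],[5,0,0,0,-0.15],[5,0,0,0,-0.15],[5,0,0,0,-0.15],[5,0,0,0,-0.045],[5,8,15,0,0],[5,18,32,0,0],[5,18,32,0,0],[5,18,32,0,0],[5,18,32,0,0],[5,12,22,0,0],[5,8.5,15.5,0,0],[5,0,0,0,0],[5,0,0,0,0]]}}

```text
clock: 25.05
eef_pos: [0.6506, 0.1481, 0.1804]
tool_rot: [0.706, 0.708, -0.002, -0.001]
ft_force: [0.4, -0.3, -1.1]
grip_width: 0.0186
grasp_force: 59.7
```

Run:
```python
from lw import *
o=status.get_obs();print(o['grip_width'],np.round(o['joint_pos'],2))
look('w6.png',['blank','tailstock'],['tail_rest','tail_knob'])
```

```text
0.018579467637531644 [ 0.22  0.61  0.42  1.38 -0.    1.79]
tcp [650.6 148.1 180.4] yaw 90.22 clk 25.05
blank 0.86 [246. 282.] [650.9 157.3  90.5 101.8  20. ] z [180. 186. 187.] top [650.9 156.2  90.5  99.5  20. ]
tailstock 0.92 [ 37. 288.] [653.2 269.6  90.   63.8  49.9] z [ 67.  88. 122.] top [653.  280.6  19.3  20.9  20.5]
tail_rest 0.67 [  3.5 114.6] [[484.3 343.7  24.4]]
tail_knob 0.94 [ 19.9 286.9] [[652.5 277.1 121.8]]
```

View pics/w6.png

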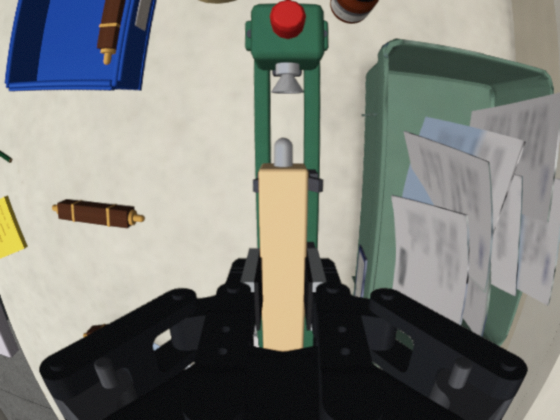

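Blank aligned with the lathe in the picture, about 3 mm left (world −x) of its axis; far nose at (142,283). Correcting +3 mm x, +2.5 mm y, then lowering.

{"fn": "servo_tool", "kwargs": {"commands": [[5,2.5,3,10,0],[5,0,0,25,0],[5,0,0,30,0],[5,0,0,20,0],[5,0,0,8,0],[5,0,0,4,0],[5,0,0,0,0],[5,0,0,0,0]]}}

```text
clock: 26.3
eef_pos: [0.6556, 0.1513, 0.0864]
tool_rot: [0.706, 0.709, 0.001, 0.001]
ft_force: [-0.3, -0.2, -0.8]
grip_width: 0.0184
grasp_force: 59.7
```

Run:
```python
from lw import *
look('w7.png',['blank'],[])
```

```text
tcp [655.6 151.3  86.4] yaw 90.23 clk 26.3
blank 0.98 [246. 282.] [655.8 160.2  90.4 100.8  19. ] z [86. 92. 93.] top [655.8 158.9  90.4  98.1  19. ]
blank 0.58 [ 85. 275.] [652.  171.6  86.9 238.5  64.2] z [28. 53. 88.] top [653.8 218.9  90.7 107.1  50.9]
```

View pics/w7.png

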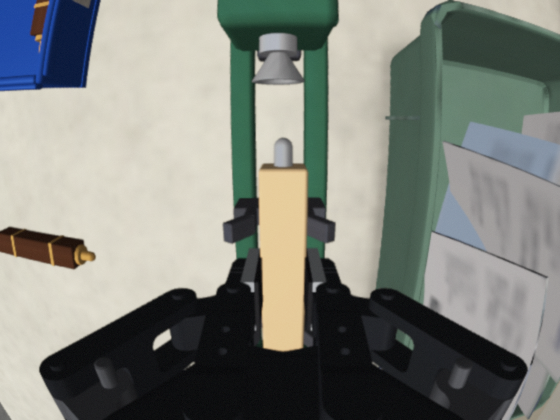

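Run:
```python
from lw import *
for i in range(3): look('w8.png',['tail_knob'],['tail_knob'])
o,im,d=snap('wrist')
# knob/green block lateral: green-ness row profile -> world x of green edges at tailstock block
g=(im[:,:,1].astype(int)-im[:,:,0]>25)&(im[:,:,1].astype(int)-im[:,:,2]>5)
px=np.argwhere(g&(d>0)); P=world('wrist',d,px,o)*1000; T=np.array(o['eef_pos'])*1000
print('tcp',T.round(1))
for zl,zh,yl,yh in [(22,33,180,240),(84,92,255,320)]:
    s=(P[:,2]>zl)&(P[:,2]<zh)&(P[:,1]>yl)&(P[:,1]<yh)&(abs(P[:,0]-654)<50); print(zl,s.sum(),np.percentile(P[s,0],[.5,99.5]).round(1) if s.sum() else '')
```

```text
tcp [655.4 151.2  86.3] yaw 90.23 clk 26.4
tail_knob 0.73 [ 30. 277.] [6.531e+02 2.547e+02 5.000e-01 5.030e+01 3.470e+01] z [51. 81. 89.] top [6.530e+02 2.656e+02 5.000e-01 5.030e+01 1.300e+01]
tcp [655.1 151.1  85.8] yaw 90.23 clk 26.55
tail_knob 0.81 [ 28. 277.] [6.529e+02 2.545e+02 2.000e-01 4.950e+01 3.450e+01] z [51. 81. 89.] top [6.528e+02 2.652e+02 2.000e-01 4.950e+01 1.300e+01]
tail_knob 0.63 [14. 41.] [474.9 309.9  86.4  33.7  15.7] z [23. 25. 26.] top [474.9 309.9  86.5  33.7  15.7]
tail_knob 0.72 [246.   41.2] [[456.7 130.7  19.8]]
tcp [654.9 151.1  85.4] yaw 90.23 clk 26.7
tail_knob 0.93 [ 28. 277.] [652.8 254.4 179.   50.7  34.7] z [50. 80. 88.] top [653.  265.2 179.   50.7  13.2]
tcp [654.8 151.1  85.3]
22 4396 [625.2 681.3]
84 2793 [628.5 677. ]
```

{"fn": "servo_tool", "kwargs": {"commands": [[5,0,-1.5,4,0],[5,0,0,4,0],[5,0,0,3,0],[5,0,0,0,0],[5,0,0,0,0],[5,0,0,0,0],[5,0,0,0,0]]}}

```text
clock: 27.78
eef_pos: [0.6535, 0.1511, 0.0745]
tool_rot: [0.706, 0.709, 0.0, 0.0]
ft_force: [-0.3, -0.5, -0.1]
grip_width: 0.0187
grasp_force: 59.7
```

{"fn": "servo_tool", "kwargs": {"commands": [[5,0,0,2,0],[5,0,0,2,0],[5,0,0,0,0],[5,0,0,0,0]]}}

```text
clock: 28.28
eef_pos: [0.6533, 0.1511, 0.0702]
tool_rot: [0.706, 0.709, -0.0, -0.0]
ft_force: [0.1, 0.5, -0.1]
grip_width: 0.0182
grasp_force: 59.7
```

{"fn": "servo_tool", "kwargs": {"commands": [[5,0,0,1,0],[5,0,0,1,0],[5,0,0,0,0],[5,0,0,0,0]]}}

```text
clock: 28.78
eef_pos: [0.6534, 0.1511, 0.0683]
tool_rot: [0.706, 0.709, 0.0, 0.0]
ft_force: [0.7, -0.2, -1.0]
grip_width: 0.0185
grasp_force: 59.7
```

{"fn": "servo_tool", "kwargs": {"commands": [[5,0,0,1,0],[5,0,0,1,0],[5,0,0,0,0],[5,0,0,0,0]]}}

```text
clock: 29.28
eef_pos: [0.6536, 0.1511, 0.0676]
tool_rot: [0.706, 0.709, 0.0, 0.0]
ft_force: [-2.3, -0.1, 4.5]
grip_width: 0.0186
grasp_force: 60.5
```

Run:
```python
from lw import *
look('w9.png',['blank'],[])
```

```text
tcp [653.6 151.1  67.6] yaw 90.23 clk 29.275
blank 0.58 [247. 284.] [653.8 160.4  90.3 101.   19.2] z [67. 73. 74.] top [653.8 159.9  90.3  99.8  19.2]
```

The blank is seated: upward force is 4.5 N and its top is at 73–74 mm, as for the first spindle. Releasing.

{"fn": "servo_tool", "kwargs": {"commands": [[45,0,0,0,0],[45,0,0,0,0],[45,0,0,0,0],[45,0,0,-10,0],[45,0,0,-30,0],[45,0,0,-40,0],[45,0,0,-40,0],[45,0,0,-10,0],[45,0,0,0,0],[45,0,0,0,0],[45,0,0,0,0]]}}

```text
clock: 30.75
eef_pos: [0.6525, 0.1509, 0.1943]
tool_rot: [0.706, 0.709, -0.001, -0.001]
ft_force: [0.5, -0.2, -0.2]
grip_width: 0.0449
grasp_force: 0.0
```

Run:
```python
from lw import *
look('w10.png',['blank','tailstock'],['tail_knob'])
```

```text
tcp [652.5 150.9 194.3] yaw 90.23 clk 30.75
blank 0.36 [ 27. 117.] [479.4 320.9  81.1  74.   19.2] z [19. 25. 26.] top [479.3 320.2  81.1  72.6  19.2]
tailstock 0.69 [ 46. 285.] [653.1 269.6  90.   64.6  51.7] z [ 67.  88. 122.] top [652.8 280.3   4.1  21.7  19.4]
tail_knob 0.74 [ 28.1 283. ] [[652.1 278.9 121.2]]
```

View pics/w10.png

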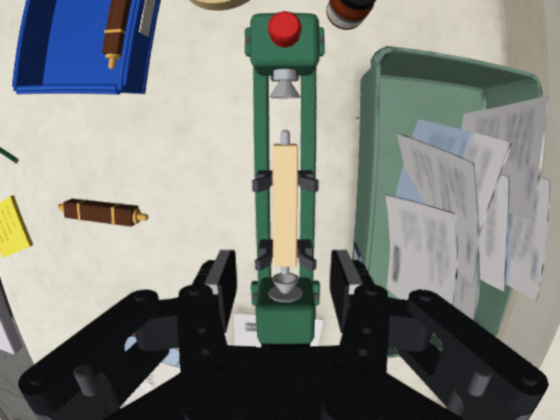

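The blank lies in both rests, its head-side nose at the headstock cup (280,285) and the tail cup open at (88,285). Going to the knob.

{"fn": "servo_tool", "kwargs": {"commands": [[45,15,0.2,0,0],[45,35,0.3,5,0],[45,35,0.3,10,0],[45,30,0.2,14,0],[45,14.5,0,20,0],[45,0,0,20,0],[45,0,0,12,0],[45,0,0,6,0],[45,0,0,2,0],[45,0,0,0,0],[10,0,0,0,0],[10,0,0,0,0],[10,0,0,0,0],[10,0,0,0,0]]}}

```text
clock: 32.7
eef_pos: [0.6527, 0.2806, 0.1086]
tool_rot: [0.706, 0.709, -0.0, -0.001]
ft_force: [-5.0, -0.6, 5.8]
grip_width: 0.0198
grasp_force: 59.0
```

{"fn": "servo_tool", "kwargs": {"commands": [[10,-4,0,0,0],[10,-6,0,0,0],[10,-6,0,0,0],[10,-6,0,0,0],[10,-6,0,0,0],[10,-5,0,0,0],[10,-4,0,0,0],[10,0,0,0,0],[10,0,0,0,0]]}}

```text
clock: 33.83
eef_pos: [0.6529, 0.2451, 0.1086]
tool_rot: [0.705, 0.709, 0.001, -0.001]
ft_force: [-4.5, 1.9, 4.4]
grip_width: 0.0193
grasp_force: 58.9
```

{"fn": "servo_tool", "kwargs": {"commands": [[10,-3,0,0,0],[10,-3,0,0,0],[10,-3,0,0,0],[10,-2,0,0,0],[10,0,0,0,0],[10,0,0,0,0]]}}

```text
clock: 34.58
eef_pos: [0.653, 0.2346, 0.1085]
tool_rot: [0.705, 0.709, 0.001, -0.002]
ft_force: [-4.8, 4.1, 4.5]
grip_width: 0.0196
grasp_force: 58.8
```

{"fn": "servo_tool", "kwargs": {"commands": [[10,-1,0,0,0],[10,-1,0,0,0],[10,0,0,0,0],[10,0,0,0,0]]}}

```text
clock: 35.08
eef_pos: [0.653, 0.2328, 0.1085]
tool_rot: [0.705, 0.709, 0.001, -0.002]
ft_force: [-4.2, 3.2, 3.9]
grip_width: 0.0195
grasp_force: 58.8
```

{"fn": "servo_tool", "kwargs": {"commands": [[10,-1,0,0,0],[10,0,0,0,0],[10,0,0,0,0]]}}

```text
clock: 35.45
eef_pos: [0.653, 0.2319, 0.1085]
tool_rot: [0.705, 0.709, 0.001, -0.002]
ft_force: [-4.2, 4.0, 3.4]
grip_width: 0.0198
grasp_force: 58.8
```

{"fn": "servo_tool", "kwargs": {"commands": [[10,-1,0,0,0],[10,0,0,0,0],[10,0,0,0,0]]}}

```text
clock: 35.83
eef_pos: [0.6531, 0.231, 0.1086]
tool_rot: [0.705, 0.709, 0.001, -0.002]
ft_force: [-4.1, 3.8, 4.3]
grip_width: 0.0197
grasp_force: 58.8
```

{"fn": "servo_tool", "kwargs": {"commands": [[10,-1,0,0,0],[10,0,0,0,0],[10,0,0,0,0]]}}

```text
clock: 36.2
eef_pos: [0.653, 0.2307, 0.1086]
tool_rot: [0.705, 0.709, 0.002, -0.002]
ft_force: [-4.9, 6.1, 4.3]
grip_width: 0.0195
grasp_force: 58.8
```

{"fn": "servo_tool", "kwargs": {"commands": [[10,-1,0,0,0],[10,0,0,0,0],[10,0,0,0,0]]}}

```text
clock: 36.58
eef_pos: [0.6531, 0.2305, 0.1086]
tool_rot: [0.705, 0.71, 0.002, -0.003]
ft_force: [-3.0, 7.6, 3.2]
grip_width: 0.0194
grasp_force: 58.7
```

Contact reached at about y = 0.2308, so I'll press more firmly.

{"fn": "servo_tool", "kwargs": {"commands": [[10,-2,0,0,0],[10,-2,0,0,0],[10,0,0,0,0],[10,0,0,0,0]]}}

```text
clock: 37.08
eef_pos: [0.6531, 0.23, 0.1086]
tool_rot: [0.704, 0.71, 0.004, -0.005]
ft_force: [-3.9, 15.3, 1.7]
grip_width: 0.0194
grasp_force: 58.7
```

{"fn": "servo_tool", "kwargs": {"commands": [[10,-2,0,0,0],[10,-2,0,0,0],[10,0,0,0,0],[10,0,0,0,0]]}}

```text
clock: 37.58
eef_pos: [0.6531, 0.2295, 0.1086]
tool_rot: [0.703, 0.711, 0.007, -0.006]
ft_force: [-2.8, 23.0, 0.6]
grip_width: 0.0192
grasp_force: 58.7
```

{"fn": "servo_tool", "kwargs": {"commands": [[45,0,0,0,0],[45,0,0,0,0],[45,0,0,0,0],[45,0,0,-20,0],[45,0,0,-40,0],[45,-20,-10,-30,0],[45,-35,-10,-10,0],[45,-35,0,0,0],[45,0,0,0,0],[45,0,0,0,0],[45,0,0,0,0]]}}

```text
clock: 38.95
eef_pos: [0.6345, 0.1292, 0.207]
tool_rot: [0.705, 0.709, -0.0, -0.0]
ft_force: [-0.5, 0.9, 0.1]
grip_width: 0.0451
grasp_force: 0.0
```

Run:
```python
from lw import *
look('w11.png',['blank','tailstock','finished_0'],['tail_knob','head_cup'])
im=cv2.imread('pics/w11.png'); cv2.imwrite('pics/w11c.png',cv2.resize(im[0:340,180:400],None,fx=1.75,fy=1.75,interpolation=cv2.INTER_CUBIC))
```

```text
tcp [634.5 129.2 207. ] yaw 90.27 clk 38.95
blank 0.78 [190. 304.] [653.7 134.   90.3 104.1  18.8] z [73. 74. 75.] top [653.7 134.   90.3 104.1  18.8]
tailstock 0.63 [ 85. 308.] [654.2 222.3  92.3  69.2  50.8] z [ 71.  88. 122.] top [653.3 230.6 166.5  20.8  20.6]
tailstock 0.32 [132. 304.] [654.1 160.6  90.5 312.7  76. ] z [ 11.  72. 117.] top [653.1 230.7 166.5  21.3  20.6]
finished_0 0.71 [ 19. 139.] [478.  311.4  82.6  56.3  19.1] z [12. 24. 26.] top [478.2 313.3  82.3  45.6  19.1]
finished_0 0.55 [190. 118.] [443.8 126.5 174.7 121.2  19.8] z [11. 19. 20.] top [446.3 126.3 174.6 111.8  19.7]
tail_knob 0.86 [ 74.4 310.1] [[652.3 228.4 122.3]]
head_cup 0.97 [259.8 306.3] [[656.3  74.6  71.9]]
```

View pics/w11c.png

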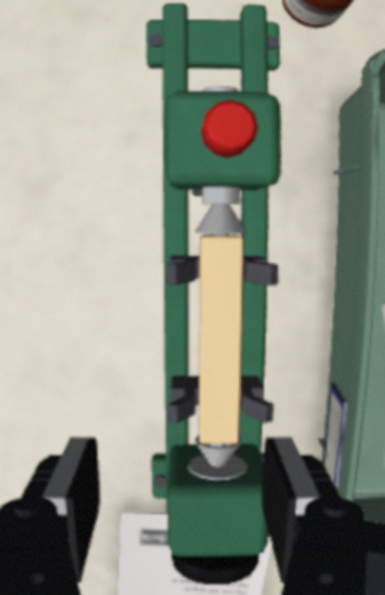

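The blank sits between both cups (noses in at crop (230,218) and (455,217)), its centre at the seat. Now the bench spindles.

{"fn": "servo_tool", "kwargs": {"commands": [[45,0,-15,0,0],[45,0,-32,0,0],[45,0,-32,0,0],[45,0,-32,0,0],[45,0,-32,0,0],[45,0,-32,0,0],[45,0,-15,0,-0.1],[45,0,0,0,-0.16],[45,0,0,0,-0.16],[45,0,0,0,-0.16],[45,0,0,0,-0.16],[45,0,0,0,-0.16],[45,0,0,0,-0.16],[45,0,0,0,-0.16],[45,0,0,0,-0.16],[45,0,0,0,-0.09],[45,0,0,0,0],[45,0,0,0,0],[45,0,0,0,0]]}}

```text
clock: 41.62
eef_pos: [0.4445, 0.1278, 0.2074]
tool_rot: [0.049, 0.999, 0.0, 0.0]
ft_force: [-0.5, 0.3, 0.2]
grip_width: 0.045
grasp_force: 0.0
```

Run:
```python
from lw import *
look('w12.png',['finished_0'],[])
```

```text
tcp [444.5 127.8 207.4] yaw 174.42 clk 41.625
finished_0 0.98 [183. 283.] [441.2 125.5 173.9 122.7  17.9] z [15. 19. 20.] top [436.7 126.  173.9 113.7  17.9]
finished_0 0.68 [195. 140.] [438.4 -33.2  15.2 122.7  20.5] z [ 6. 18. 20.] top [438.3 -33.5  14.8 103.1  20.1]
finished_0 0.58 [201. 471.] [479.3 342.9  83.1 120.1  19.6] z [18. 25. 26.] top [479.7 345.8  83.1 104.6  19.6]
```

{"fn": "servo_tool", "kwargs": {"commands": [[45,2.3,-2.3,20,0],[45,0,0,40,0],[45,0,0,45,0],[45,0,0,40,0],[45,0,0,25,0],[45,0,0,14,0],[45,0,0,8,0],[45,0,0,3,0],[45,0,0,0,0],[45,0,0,0,0],[5,0,0,0,0],[5,0,0,0,0],[5,0,0,0,0],[5,0,0,0,0],[5,0,0,-10,0],[5,0,0,-30,0],[5,0,0,-50,0],[5,0,0,-50,0],[5,0,0,-30,0]]}}

```text
clock: 44.1
eef_pos: [0.4427, 0.1259, 0.1853]
tool_rot: [0.048, 0.999, 0.001, 0.002]
ft_force: [-0.6, 0.1, -1.0]
grip_width: 0.0187
grasp_force: 59.2
```

{"fn": "servo_tool", "kwargs": {"commands": [[5,0,0,0,0.1],[5,0,0,0,0.16],[5,0,0,0,0.16],[5,0,0,0,0.16],[5,0,0,0,0.16],[5,0,0,0,0.16],[5,0,0,0,0.16],[5,0,0,0,0.16],[5,0,0,0,0.16],[5,0,0,0,0.15],[5,10,-3,0,0.083],[5,34,-10,0,0],[5,34,-10,0,0],[5,34,-10,0,0],[5,34,-10,0,0],[5,34,-10,0,0],[5,30,-8,0,0],[5,10,-4,0,0],[5,0,0,0,0],[5,0,0,0,0]]}}

```text
clock: 46.6
eef_pos: [0.4072, 0.3513, 0.1823]
tool_rot: [0.755, 0.656, -0.0, 0.0]
ft_force: [-0.2, -0.2, -1.4]
grip_width: 0.0186
grasp_force: 59.2
```

{"fn": "servo_tool", "kwargs": {"commands": [[5,1,3,20,0],[5,0,0,35,0],[5,0,0,35,0],[5,0,0,30,0],[5,0,0,20,0],[5,0,0,12,0],[5,0,0,6,0],[5,0,0,0,0],[28,0,0,0,0],[28,0,0,0,0],[28,0,0,0,0],[28,0,0,-20,0],[28,0,0,-40,0],[28,0,0,-50,0],[28,0,0,-50,0],[28,0,0,-20,0]]}}

```text
clock: 48.6
eef_pos: [0.4116, 0.3541, 0.2084]
tool_rot: [0.754, 0.656, 0.003, 0.0]
ft_force: [0.1, -0.2, -0.4]
grip_width: 0.028
grasp_force: 0.0
```

{"fn": "servo_tool", "kwargs": {"commands": [[45,-15,3,0,0],[45,-38,7,0,0],[45,-38,7,0,0],[45,-38,7,0,0],[45,-38,7,0,0],[45,-38,7,0,0],[45,-38,7,0,0],[45,-38,7,0,0],[45,-38,7,0,0],[45,-38,7,0,0],[45,-26,6,0,0.1],[45,0,0,0,0.16],[45,0,0,0,0.16],[45,0,0,0,0.16],[45,0,0,0,0.16],[45,0,0,0,0.16],[45,0,0,0,0.16],[45,0,0,0,0.118],[45,0,0,0,0],[45,0,0,0,0]]}}

```text
clock: 51.1
eef_pos: [0.4277, -0.0366, 0.2034]
tool_rot: [0.992, 0.127, -0.001, -0.0]
ft_force: [-0.6, -0.0, 0.8]
grip_width: 0.0449
grasp_force: 0.0
```

Run:
```python
from lw import *
look('w13.png',['finished_0','blank'],[])
```

```text
tcp [427.7 -36.6 203.4] yaw 14.62 clk 51.1
finished_0 0.93 [83. 16.] [479.1 323.4  83.4  59.4  18.8] z [23. 25. 26.] top [479.  322.6  83.4  57.6  18.8]
finished_0 0.78 [176. 281.] [438.6 -34.3  14.3 123.7  17.7] z [14. 19. 20.] top [441.1 -33.6  14.3 108.6  17.7]
```

View pics/w13.png

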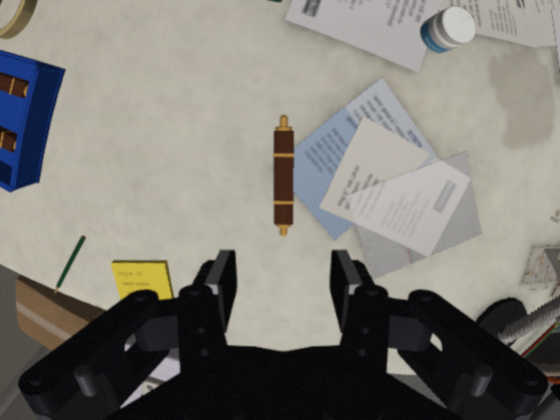

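The last spindle is at (176,283), and two spindles are already in the crate at (85,15) and (140,8).

{"fn": "servo_tool", "kwargs": {"commands": [[45,6,0.5,20,0],[45,6,0,40,0],[45,0,0,45,0],[45,0,0,35,0],[45,0,0,25,0],[45,0,0,14,0],[45,0,0,8,0],[45,0,0,4,0],[45,0,0,0,0],[45,0,0,0,0],[5,0,0,0,0],[5,0,0,0,0],[5,0,0,0,0],[5,0,0,0,0],[5,0,0,-10,0],[5,0,0,-30,0],[5,0,0,-50,0],[5,0,0,-50,0],[5,0,0,-30,0]]}}

```text
clock: 53.62
eef_pos: [0.4411, -0.0339, 0.1863]
tool_rot: [0.992, 0.127, 0.002, 0.0]
ft_force: [-0.1, -0.7, -1.0]
grip_width: 0.0182
grasp_force: 59.1
```

{"fn": "servo_tool", "kwargs": {"commands": [[5,0,0,0,-0.1],[5,0,0,0,-0.16],[5,0,0,0,-0.16],[5,0,0,0,-0.16],[5,0,0,0,-0.16],[5,0,0,0,-0.16],[5,0,0,0,-0.16],[5,0,0,0,-0.118],[5,19,-3,0,0],[5,38,-5,0,0],[5,38,-5,0,0],[5,38,-5,0,0],[5,38,-5,0,0],[5,38,-5,0,0],[5,38,-5,0,0],[5,38,-5,0,0],[5,38,-5,0,0],[5,38,-5,0,0],[5,18,-1,0,0],[5,0,0,0,0]]}}

```text
clock: 56.12
eef_pos: [0.4441, 0.3488, 0.183]
tool_rot: [0.754, 0.657, -0.0, 0.0]
ft_force: [-0.5, 0.2, -0.7]
grip_width: 0.0183
grasp_force: 59.1
```

Run:
```python
from lw import *
print(status.get_obs()['grip_width'])
look('w14.png',['finished_0','crate'],[])
```

```text
0.018337156933269056
tcp [444.1 348.8 183. ] yaw 82.12 clk 56.125
finished_0 0.75 [186. 324.] [480.7 347.   82.2 121.7  19.5] z [20. 25. 26.] top [481.1 350.   82.3 112.1  19.5]
finished_0 0.68 [246. 283.] [435.  298.6  86.4 221.3  38.6] z [182. 188. 189.] top [445.5 355.9  82.4  98.9  20.1]
finished_0 0.63 [187. 250.] [413.1 356.9  81.6 118.6  18.9] z [21. 25. 26.] top [413.1 357.   81.6 111.1  18.9]
crate 0.86 [158. 274.] [446.2 348.7  81.5 173.6 158.9] z [ 4.  7. 54.] top [444.3 348.7  81.5 173.  155.3]
```

View pics/w14.png

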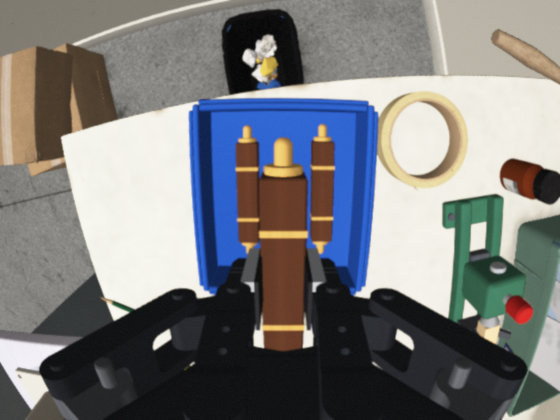

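The two spindles lie in the crate at (187,248) and (186,322), and the third hangs between them. I'll lower it to just above their tops and release.

{"fn": "servo_tool", "kwargs": {"commands": [[5,0,3,20,0],[5,0,0,35,0],[5,0,0,35,0],[5,0,0,30,0],[5,0,0,17,0],[5,0,0,8,0],[5,0,0,4,0],[5,0,0,0,0],[5,0,0,0,0],[30,0,0,0,0],[30,0,0,0,0],[30,0,0,0,0],[30,0,0,-20,0],[30,0,0,-40,0],[30,0,0,-50,0],[30,0,0,-50,0],[30,0,0,-40,0],[30,0,0,0,0],[30,0,0,0,0]]}}

```text
clock: 58.65
eef_pos: [0.447, 0.3477, 0.2338]
tool_rot: [0.754, 0.656, -0.0, 0.0]
ft_force: [0.0, 0.9, -0.1]
grip_width: 0.0304
grasp_force: 0.0
```

Run:
```python
from lw import *
look('w15.png',['finished_0'],[])
for n in ['scene','side']:
    o,im,d=snap(n,n+'9.png')
    for l in ['finished_0','blank','bottle_brown','jar_blue','masking_tape','tail_knob']:
        for p,px,P in ms(n,l,d): print(n,l,round(p,2),np.round(px),rect(P),'z',np.round(np.percentile(P[:,2],[5,50,95])*1000))
a=cv2.imread('pics/w15.png'); b=cv2.imread('pics/side9.png')
cv2.imwrite('pics/fin.png',np.hstack([cv2.resize(a,None,fx=.7,fy=.7),cv2.resize(b,None,fx=.7,fy=.7)]))
```

```text
tcp [447.  347.7 233.8] yaw 82.04 clk 58.65
finished_0 0.95 [178. 250.] [412.7 354.3  82.5 123.4  19.3] z [20. 25. 26.] top [412.6 353.8  82.5 103.3  19.3]
finished_0 0.91 [176. 315.] [480.7 347.1  82.3 123.2  19.2] z [21. 25. 26.] top [480.9 348.5  82.3 109.6  19.2]
finished_0 0.76 [184. 283.] [447.7 345.7  82.4 121.5  18.6] z [19. 25. 26.] top [448.1 348.9  82.4 111.   18.6]
scene finished_0 0.84 [327. 219.] [444.6 345.8  81.2 115.3  20.2] z [13. 25. 28.]
scene finished_0 0.82 [340. 227.] [409.6 355.9  82.4 109.1  18. ] z [24. 27. 28.]
scene finished_0 0.7 [325. 206.] [476.4 343.5  84.1 110.8  18.3] z [18. 26. 28.]
scene blank 0.7 [224. 227.] [648.5 137.9  89.2  95.1  17.2] z [64. 75. 78.]
scene bottle_brown 0.63 [262. 134.] [706.6 336.3 101.7  32.7  32.4] z [10. 48. 77.]
scene jar_blue 0.8 [203. 298.] [ 626.7 -146.   174.3   34.6   29.4] z [17. 42. 65.]
scene masking_tape 0.79 [301. 147.] [592.7 387.1 101.3  92.9  78.4] z [ 5. 20. 26.]
scene tail_knob 0.76 [243. 192.] [646.8 216.9  86.6  83.5  52. ] z [ 39.  75. 115.]
side finished_0 0.84 [334. 318.] [446.1 349.5  82.2 105.5  13.1
[... 201 characters left out ...]
 246.] [650.8 134.6  90.6 100.2  16.3] z [70. 74. 79.]
side blank 0.54 [268. 246.] [651.1 163.6  90.5 311.8  70. ] z [11. 62. 96.]
side blank 0.44 [320. 209.] [709.4 339.1  63.6  34.1  33.1] z [16. 68. 78.]
side bottle_brown 0.65 [319. 212.] [709.6 339.5  64.   33.2  33.1] z [16. 65. 78.]
side jar_blue 0.58 [168. 261.] [ 629.6 -147.8   65.3   37.5   31.5] z [25. 54. 64.]
side masking_tape 0.93 [331. 264.] [586.  387.6 135.5  89.6  89.5] z [11. 23. 28.]
side masking_tape 0.4 [267. 245.] [652.1 163.6  90.5 311.8  72.5] z [11. 63. 98.]
side tail_knob 0.69 [266. 248.] [651.1 163.6  90.3 311.9  73.6] z [11. 58. 95.]
side tail_knob 0.6 [277. 243.] [649.  225.3  92.2  69.2  48. ] z [ 30.  86. 122.]
```

View pics/fin.png

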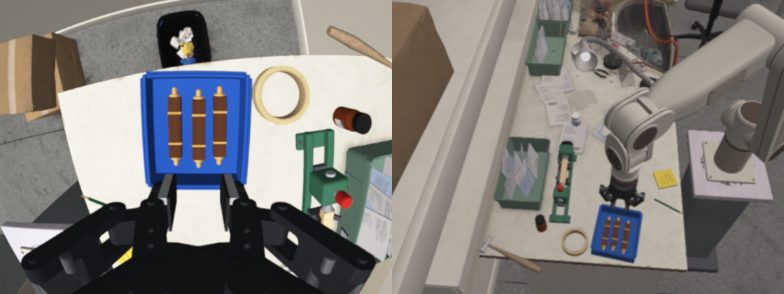

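All three spindles lie flat in the crate, the blank is held in the lathe and the bystanders are unmoved. Handing in.

```bash
python3 -c "
from workcell import bot
print(bot.job_done())"
```

```text
the job is handed in; nothing more can be done
None
```

The job is handed in at about 59 s: the blank is clamped between both cups (tailstock pushed up to 23 N), all three dark spindles found are in the blue crate, and the bottle, jar and tape were not moved.

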